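# Bring the dropper bottle in front of the copy camera and hold it for the exposure

## Robot

A 6-joint arm with a two-finger parallel gripper is mounted at the origin on the work surface. World frame = base frame: x ahead of the robot, y to its left, z up, the work surface at z = 0. Lengths are in m, angles in rad, forces in N, time in s.
With the tool pointing down it reaches from about 0.275 to 1 m from the base axis. Payload 8.4 kg.
Tool frame: the origin (TCP) lies midway between the tips of the shut fingers; the grasp point (between the pads) lies 19 mm behind it; z points along the fingers, y is the line along which they close (so a half turn about z gives the same grasp; the last joint's range is limited). The gripper opens to 85 mm and grips with 20 to 120 N. Pads are 22 mm wide; open, the fingers measure 114 mm over their backs; the gripper's body (76 mm by 85 mm) begins 54 mm behind the grasp point. The pads swing forward as they close: fully open they stand 13 mm farther back than shut.
Start: joints at [-1.213, 0.353, 1.633, -0, 1.155, -0.002], TCP at [0.22, -0.585, 0.231] pointing down, gripper open.
Joint ranges: [-2.63, 2.63], [-0.92, 2.1], [0.06, 2.66], [-1.3, 4.44], [0, 2.69], [-3.02, 3.02]. Speed limits (rad/s): [2.22, 2.22, 2.79, 3.14, 3.14, 3.14].

## Interface

Orientations are given as [roll, pitch, yaw] about the fixed x, y, z axes, in that order (R = Rz(yaw) Ry(pitch) Rx(roll)).
In Python, from station import r gives the robot as it stands.
- The arm moves only by the tool play_rows, never from a script. Its argument "plan" is one flat list of numbers, 5 for each row, row after row: the opening, from 0 (shut) to 1 (fully open), then the shift along the world's x, y, z in m, then the turn about the world's z in degrees. In form: [jaw, x, y, z, twist, jaw, x, y, z, twist, ...]. A call has exactly 8 rows; each row is the pose to reach, as a shift and turn from the pose commanded when the call began; what a row does not reach only later rows make up. A row lasts 1/10 s, in which the tool goes at most 50 mm and 8.59 degrees, less where a joint would pass 70% of its speed; a pose out of reach is approached as far as the arm can. A call with a gripper value outside its range is refused whole. The fingers move at their own pace and stop on an object; "grip_force" is the grip in N (left out, the last holds). Time passes only in rows, so rows that repeat a pose let the fingers close, or fill a call up. It gives the time, the measured TCP pose, the force, the opening and the grip force at its end, in the units of the state.
- r.get_state(): the state, without advancing time (a new reading comes with each control period).
- r.camera(name): name is "scene" or "top" or "wrist"; returns (picture, depth): 400x640x3 uint8, red, green, blue; 400x640 float32, m along the optical axis (not along the pixel's ray), 0 where there is no reading.
- r.camera_params(name): a dict with "vertical_fov" (degrees; the focal length in pixels is half the picture's height over the tangent of half this angle, whatever the lens; pixels are square), "cx", "cy" (the principal point, pixels), "k1" (the pictures are not rectified: a ray, as slopes to the right and down, at radius r is drawn at 1 + k1 r^2 times it, then the intrinsics apply), "rvec" (rotation vector, rad) and "tvec" (3), from world to camera coordinates, as OpenCV has them. Camera axes: x right, y down, z forward; pixel columns grow to the right and rows downward; lengths in m; the calibration is good to about 2 mm. A picture is of the moment at which its call begins: read the wrist's pose just before it. camera_params takes no time and is no camera call; for the wrist camera it gives the pose at the moment of the call.
- r.finish_job(): hands the job in; it is judged then, once.
The state is a dict: "t": time; "qpos": joint angles; "qd": joint speeds; "effort": joint torques, N m; "tcp_pos": TCP position; "ee_rot": TCP orientation; "contact_force": force on the tool from outside, world axes, zero at the start; "wrist_torque": the same for the moment, N m; "finger_gap": finger opening in m; "finger_force": force on a finger pad.
Only numpy, scipy, OpenCV 4.12 (cv2) and the standard library are available. Lean on these libraries where they do the work, as an engineer would, in place of code of your own. Each camera call takes 0.05 s, during which the arm holds its last target. There are 200 camera calls.

## Task

First turn the turntable's selector knob until its pointer clicks in at the round dot, which frees the drive; do not turn the platter before that. Then take the platter by the square grip on its centre post and turn it until the dropper bottle (slim rubber bulb on top) stands squarely in front of the camera lens. Finish still gripping it there, motionless for the exposure, since a spring pulls it back when let go; keep the jars standing in their seats and leave the loupe, tin and slide box alone.

Things in the scene. Friction and masses are not known exactly. Their poses are not given: they have to be found in the camera images.
- selector_grip (a point): Grip point of the black selector knob on the grey console (130 x 120 mm, top 45 mm above the table) beside the turntable: on its vertical axis, 76 mm above the table, in an upright finger bar 40 mm long, 14 mm thick, spanning 54 to 86 mm above the table, on a disc 48 mm across. Own x axis along the bar; the pointer end (white line, nose) is its -x end. Turns with the knob.
- selector (a joint): Selector angle, rad, growing clockwise seen from above. Four click positions 40 degrees apart: 0 (short bar mark), 0.698 (ROUND DOT: free for hand turning), 1.396 and 2.094 (short bars). Starts at 1.396 or 2.094. About 0.07 N m carries it over a click; let go, it settles in the nearest one.
- dot (a point): The round white dot (11 mm across) on the console top, 40 mm from the knob's axis; the other three marks at that distance are short bars.
- platter (a joint): Turn of the platter (aluminium disc, 314 mm diameter, top 48 mm above the table) about its vertical axis, rad, counter-clockwise from above, 0 where each run starts; stops at +-2.6. A weak spring (0.08 N m/rad, friction 0.02 N m) pulls it back to 0. At most 1.55 rad either way is needed.
- hub_grip (a point): Centre of the square black grip block on top of the platter's centre post: 36 x 36 mm, 42 mm high, centre 189 mm above the table, on the platter's axis, above all jars. Its x and y axes are square to the block's sides; it turns with the platter. Can be gripped across either pair of sides from straight above.
- front (a point): Where the dropper bottle's axis must come: 110 mm (the seat circle's radius) from the platter's axis straight towards the camera, 95 mm above the table. Fixed to the turntable's base. The black camera (115 mm wide, top 158 mm above the table) looks at the platter's axis, its lens front 202 mm from that axis.
- dropper_mid (a point): THE WANTED ONE, the dropper bottle: amber glass, sloping shoulder, black collar and a slim black rubber bulb 17 mm across; 99 mm tall, foot 50 mm across, loose in one of the platter's seven round seats (lip 6 mm high, centres 110 mm from the platter's axis). The point is on its axis, 30 mm above its foot (78 mm above the table).
- flat_jar_mid (a point): Low amber jar with a wide flat black lid, 48 mm tall, foot 50 mm across, loose in one of the platter's seven round seats (lip 6 mm high, centres 110 mm from the platter's axis). The point is on its axis, 30 mm above its foot (78 mm above the table).
- tall_jar_mid (a point): Tall straight amber jar with a flat black cap, 90 mm tall, foot 50 mm across, loose in one of the platter's seven round seats (lip 6 mm high, centres 110 mm from the platter's axis). The point is on its axis, 30 mm above its foot (78 mm above the table).
- ball_jar_mid (a point): Amber jar with a black ball stopper of 38 mm diameter, 83 mm tall, foot 50 mm across, loose in one of the platter's seven round seats (lip 6 mm high, centres 110 mm from the platter's axis). The point is on its axis, 30 mm above its foot (78 mm above the table).
- loupe: Bystander: black loupe, 52 mm diameter, 48 mm tall; origin under its centre.
- film_tin: Bystander: round metal film tin, 79 mm diameter, 28 mm tall; origin under its centre.
- slide_box: Bystander: small cardboard slide box with a wooden lid, 62 x 92 x 47 mm; origin under its centre.
- hub: The same square grip block as a part (for contact): origin on the platter's axis at its underside, 168 mm above the table.
There are look-alikes about, which are no part of the job. What is shaped like the part that bears dropper_mid but red is not meant.

How it is judged:
On the way, in this order (a step that is already met when the one before it is completed fails the run):
1. the selector's pointer is at the round dot (value of joint selector between 0.528 and 0.868 rad), for 0.3 s.
2. the dropper bottle stands in front of the lens, the square grip held by the fingers (horizontal distance between dropper_mid and front below 0.014 m and contact force between the fingers and hub above 3 N and velocity of joint platter between -0.05 and 0.05 rad/s), for 0.3 s.
At the end, for the whole second after the job is handed in: Dropper bottle within 14 mm of the point before the lens (seen from above); fingers press the square grip with over 3 N; platter still (under 0.05 rad/s); selector within 0.17 rad of the dot; all jars upright (0.15 rad) and down in their seats (10 mm) (all of step 1 and all of step 2 and angle between each of dropper_mid, flat_jar_mid, tall_jar_mid, ball_jar_mid's own z axis and vertical below 0.15 rad and z of dropper_mid in the frame of hub_grip between -0.121 and -0.101 m and z of flat_jar_mid in the frame of hub_grip between -0.121 and -0.101 m and z of tall_jar_mid in the frame of hub_grip between -0.121 and -0.101 m and z of ball_jar_mid in the frame of hub_grip between -0.121 and -0.101 m); the arm keeps its last pose, push and grip.
It fails at once if the platter is turned (more than 0.12 rad) while the selector is not at the dot ((value of joint platter above 0.12 rad or value of joint platter below -0.12 rad) and not (value of joint selector between 0.528 and 0.868 rad)).
It fails at once if a jar is tipped over (angle between any of dropper_mid, flat_jar_mid, tall_jar_mid, ball_jar_mid's own z axis and vertical above 0.4 rad).
It fails at once if the loupe, film tin or slide box is moved by more than 30 mm (distance of any of loupe, film_tin, slide_box from where it was at the start of the episode above 0.03 m).
It also fails if it takes over 42 s, if anything falls off the work surface, if the arm or the gripper's body presses on something with over 40 N, if the wrist force passes 120 N, or if a joint passes its speed limit or range.

## Working session

There is one attempt and no reset: what is moved stays moved. The work goes in short steps, Python scripts to look and compute and a tool call to move; the robot and the scene stay as the last step left them, time stands still between calls to the robot, and variables do not carry over. Pictures are saved under pics/ and viewed, at most 10 in all, crops included, and the job is handed in when it is done.

Besides the shell and the picture viewer there is one more tool, called after "Emit:" as name(argument=value, ...) on one line, values as JSON. play_rows: Moves the arm, as the interface text tells. Its arguments: {"type":"object","properties":{"plan":{"type":"array"},"grip_force":{"type":"number"}},"required":["plan"]}

```bash
mkdir -p pics; cat > h.py <<'E'
import numpy as np, cv2
from station import r
def P(n):
    p=r.camera_params(n); f=200/np.tan(np.radians(p["vertical_fov"])/2)
    R=cv2.Rodrigues(np.array(p["rvec"],float))[0]; return p,f,R,np.array(p["tvec"],float)
def ray(p,f,u,v):
    K=np.array([[f,0,p["cx"]],[0,f,p["cy"]],[0,0,1.]]);
    return cv2.undistortPoints(np.array([[[u,v]]],float),K,np.array([p["k1"],0,0,0.]))[0,0]
def atz(cam,u,v,z,c=None):
    p,f,R,t=c or P(cam); s=ray(p,f,u,v); d=R.T@np.array([s[0],s[1],1]); o=-R.T@t
    return o+d*(z-o[2])/d[2]
def cloud(cam,depth):
    p,f,R,t=P(cam); h,w=depth.shape; K=np.array([[f,0,p["cx"]],[0,f,p["cy"]],[0,0,1.]])
    uv=np.stack(np.meshgrid(np.arange(w),np.arange(h)),-1).reshape(-1,1,2).astype(float)
    s=cv2.undistortPoints(uv,K,np.array([p["k1"],0,0,0.]))[:,0]
    X=np.c_[s,np.ones(len(s))]*depth.reshape(-1,1); return ((X-t)@R).reshape(h,w,3)
E
python3 - <<'E'
from h import *
for n in("top","scene"):
    a,d=r.camera(n); np.savez(n+".npz",a=a,d=d); cv2.imwrite(f"pics/{n}.png",a[...,::-1]); print(r.camera_params(n))
E
```

```text
{'vertical_fov': 55.57413052896489, 'cx': 325.0317225095744, 'cy': 198.25806060873393, 'k1': -0.044296060706795495, 'rvec': array([ 2.20491289, -2.16861405,  0.06459273]), 'tvec': array([-0.05959358,  0.48880584,  1.12437268])}
{'vertical_fov': 48.14918243710056, 'cx': 326.38056625525877, 'cy': 201.95552650278884, 'k1': -0.04259303801103768, 'rvec': array([ 0.87818907,  2.65651608, -0.91902542]), 'tvec': array([ 0.40828893, -0.08785866,  1.4499467 ])}
```

View pics/top.png

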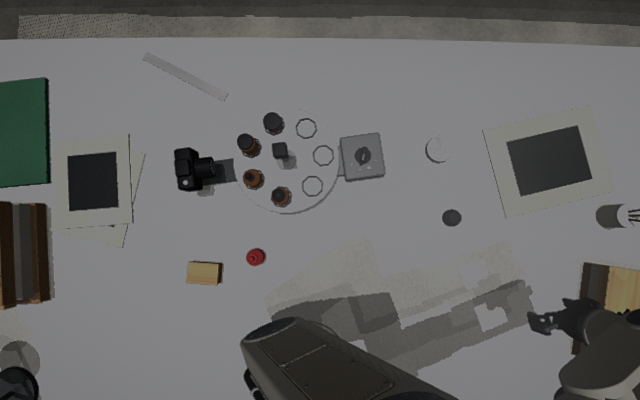

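View pics/scene.png

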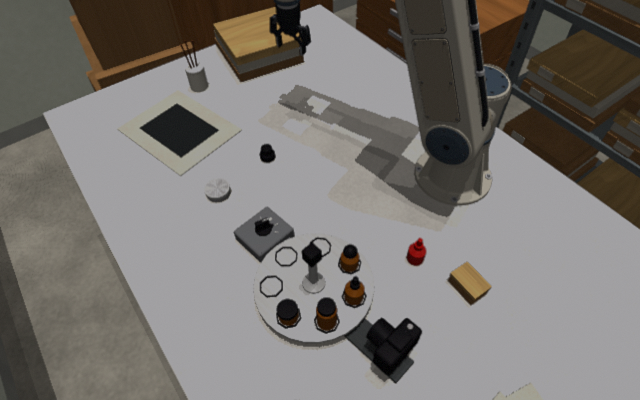

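The dropper candidates are the amber one with a slim bulb at scene (354,292) / top (253,178), and the red one at scene (417,252) / top (256,257). The amber one on the platter fits. Next is an enlarged crop to confirm it and to measure the knob.

```bash
python3 - <<'E'
from h import *
T=np.load("top.npz");S=np.load("scene.npz")
c1=cv2.resize(T['a'][100:220,165:395],None,fx=3.4,fy=3.4,interpolation=cv2.INTER_CUBIC)[:,:790]
c2=cv2.resize(S['a'][200:350,230:430],None,fx=3,fy=3,interpolation=cv2.INTER_CUBIC)[:,:600]
cv2.imwrite("pics/c1.png",c1[...,::-1]);cv2.imwrite("pics/c2.png",c2[...,::-1])
for n,D in(("top",T),("scene",S)):
    X=cloud(n,D['d']); z=X[...,2]
    if n=="top":
        ref=atz("top",280,151,.21)
    dd=np.hypot(X[...,0]-ref[0],X[...,1]-ref[1])
    m=(dd<.05)&(z>.195)&(z<.23); print(n,"hub",m.sum(),X[m].mean(0),cv2.minAreaRect(X[m][:,:2].astype(np.float32)))
    k=(dd<.35)&(z>.075)&(z<.1)&(X[...,1]<ref[1]-.15); print("knob",k.sum(),X[k].mean(0) if k.any() else 0,cv2.minAreaRect(X[k][:,:2].astype(np.float32)) if k.any() else 0)
    dm=(dd<.17)&(z>.125)&(z<.16)&(dd>.06);
    nl,l,st,ce=cv2.connectedComponentsWithStats(dm.astype(np.uint8))
    for i in range(1,nl):
        if st[i,4]>4: print("jar",ce[i],st[i,4],X[l==i].mean(0),X[l==i].max(0))
    cm=(X[...,1]>ref[1]+.17)&(abs(X[...,0]-ref[0])<.12)&(X[...,1]<ref[1]+.35)&(z>.06)&(z<.2); print("cam",cm.sum(),X[cm].min(0),X[cm].max(0),X[cm].mean(0))
    top=cm&(z>.11); print(cv2.minAreaRect(X[cm][:,:2].astype(np.float32)))
E
```

```text
top hub 215 [0.5984329  0.06421213 0.20902469] ((0.5996315479278564, 0.06476039439439774), (0.036614906042814255, 0.03570227697491646), 8.47255802154541)
knob 68 [ 0.61519994 -0.15800351  0.08615739] ((0.6149035692214966, -0.15784943103790283), (0.014065051451325417, 0.03846263885498047), 79.47711944580078)
jar [244.90654206 141.27102804] 214 [0.63359821 0.16827567 0.13714716] [0.65664966 0.19031631 0.14265882]
jar [248.19444444 175.69444444] 36 [0.53907415 0.15543553 0.1413306 ] [0.54682651 0.16386183 0.14814425]
jar [278.23076923 194.82051282] 78 [0.48977374 0.0748966  0.12848484] [0.50595487 0.08952165 0.13366783]
cam 1364 [0.49808951 0.2603285  0.07223901] [0.61653658 0.36085275 0.16285433] [0.55633396 0.31144307 0.13229652]
((0.5612504482269287, 0.30935749411582947), (0.11582159250974655, 0.09191791713237762), 8.732385635375977)
scene hub 250 [0.60196217 0.07278978 0.20741969] ((0.600532591342926, 0.0700606256723404), (0.03641078621149063, 0.036125414073467255), 8.720222473144531)
knob 87 [ 0.61621876 -0.15384393  0.083168  ] ((0.6156311631202698, -0.15507465600967407), (0.017356835305690765, 0.03976358473300934), 78.42597198486328)
jar [350.07352941 247.91176471] 68 [0.49143811 0.08097042 0.12812922] [0.50622043 0.09227636 0.13343824]
jar [355.09803922 279.96078431] 51 [0.54237513 0.16416454 0.14010243] [0.54872947 0.17013323 0.14872674]
jar [326.08783784 306.22297297] 296 [0.63652009 0.17564607 0.13638026] [0.656668   0.19597866 0.14348444]
cam 1899 [0.50246598 0.26768136 0.07229832] [0.61754168 0.36799562 0.16099935] [0.56961286 0.32958515 0.13251409]
((0.5632323622703552, 0.3153439462184906), (0.11359015107154846, 0.09274835139513016), 8.308143615722656)
```

View pics/c1.png

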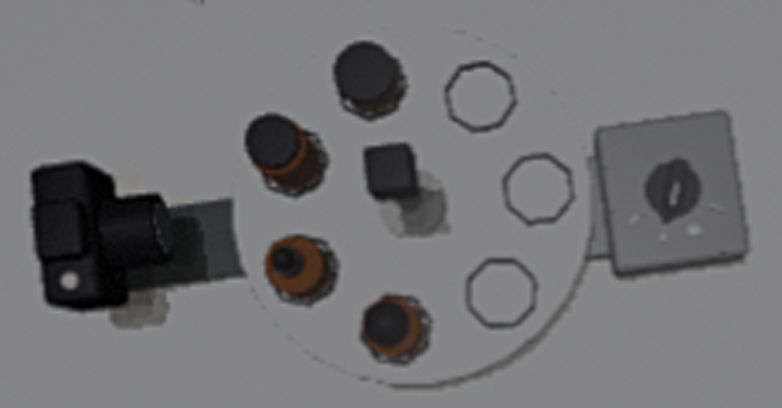

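View pics/c2.png

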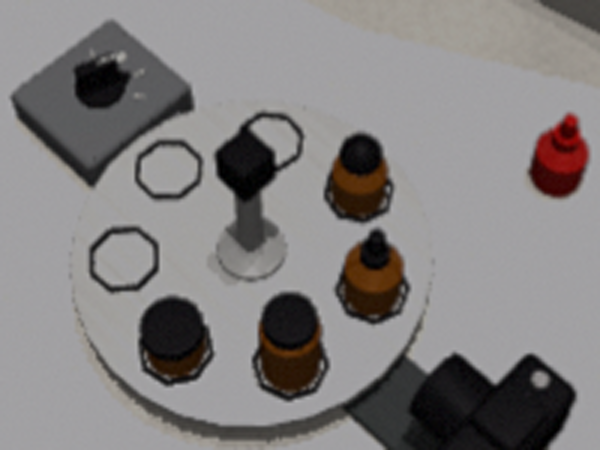

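The amber dropper at c1 (290,258) has the slim bulb, so it's confirmed; the red decoy stands off the platter. The knob's nose points at c1 (665,225), i.e. the third mark (1.396), and the dot is at (695,230). The knob therefore needs about +40° CCW, and the platter about -24°.

```bash
python3 - <<'E'
from h import *
s=r.get_state(); print(s)
from scipy.spatial.transform import Rotation as Ro
R=Ro.from_euler('xyz',s['ee_rot']).as_matrix(); print(R.round(3))
p,f,Rc,t=P("wrist"); print("cam pos",-Rc.T@t, Rc[2])
E
```

```text
{'t': 0.1, 'qpos': array([-1.21337672e+00,  3.53576822e-01,  1.63405699e+00, -2.57391800e-05,
        1.15525193e+00, -2.37411132e-03]), 'qd': array([ 0.00181781,  0.00041947, -0.00070542, -0.00045713, -0.00020067,
        0.00135151]), 'effort': array([ 3.72195354e-04, -6.06358981e+01, -3.42814386e+01,  1.37033053e-04,
        4.05962506e-03, -7.47365817e-06]), 'tcp_pos': array([ 0.21990317, -0.58456261,  0.23063925]), 'ee_rot': array([-3.14029951e+00,  2.04652318e-05,  3.59804142e-01]), 'contact_force': array([ 1.08097496, -0.44154812, -0.05234453]), 'wrist_torque': array([ 0.02274599,  0.02430117, -0.04834982]), 'finger_force': 0.0, 'finger_gap': 0.08493032158920534}
[[ 0.936  0.352 -0.   ]
 [ 0.352 -0.936  0.001]
 [-0.    -0.001 -1.   ]]
cam pos [ 0.28882304 -0.55882159  0.37287128] [-0.27302312 -0.10104629 -0.95668596]
```

Emit:
play_rows(plan=[1,0.033,0.036,0,-4,1,0.066,0.072,0,-8,1,0.099,0.107,0,-12,1,0.132,0.143,0,-16,1,0.165,0.179,0,-20,1,0.198,0.215,0,-24,1,0.231,0.25,0,-28,1,0.264,0.286,0,-31])

```text
t: 0.9
tcp_pos: [0.485, -0.2973, 0.2311]
ee_rot: [-3.142, 0.0, -0.184]
contact_force: [0.5, -0.1, 0.7]
finger_gap: 0.0853
finger_force: 0.0
```

Emit:
play_rows(plan=[1,0.033,0.036,-0.01,0,1,0.066,0.072,-0.02,0,1,0.099,0.107,-0.03,0,1,0.132,0.143,-0.04,0,1,0.132,0.143,-0.04,0,1,0.132,0.143,-0.04,0,1,0.132,0.143,-0.04,0,1,0.132,0.143,-0.04,0])

```text
t: 1.7
tcp_pos: [0.6154, -0.157, 0.1916]
ee_rot: [3.141, -0.0, -0.183]
contact_force: [-0.2, -0.5, 0.5]
finger_gap: 0.0855
finger_force: 0.0
```

```bash
cat > w.py <<'E'
from h import *
import sys
s=r.get_state(); print(s['t'],s['tcp_pos'],np.degrees(s['ee_rot']))
c=P("wrist"); a,d=r.camera("wrist"); np.savez(sys.argv[1]+".npz",a=a,d=d); cv2.imwrite(f"pics/{sys.argv[1]}.png",a[...,::-1])
p,f,R,t=c
X=cloud("wrist",d); z=X[...,2]; np.save(sys.argv[1]+"X.npy",X)
dx=np.hypot(X[...,0]-.615,X[...,1]+.156)
k=(dx<.04)&(z>.078)&(z<.1); 
if k.any(): print("knob",k.sum(),X[k].mean(0),cv2.minAreaRect(X[k][:,:2].astype(np.float32)))
dx=np.hypot(X[...,0]-.600,X[...,1]-.067)
k=(dx<.045)&(z>.2)&(z<.225)
if k.any(): print("hub",k.sum(),X[k].mean(0),cv2.minAreaRect(X[k][:,:2].astype(np.float32)))
E
python3 w.py w1
```

```text
1.7 [ 0.61541403 -0.15704745  0.19156955] [ 1.79989092e+02 -4.92783559e-03 -1.04630873e+01]
knob 978 [ 0.61676334 -0.15753845  0.08526081] ((0.6156411170959473, -0.15731209516525269), (0.013686818070709705, 0.04000303894281387), 79.613037109375)
```

View pics/w1.png

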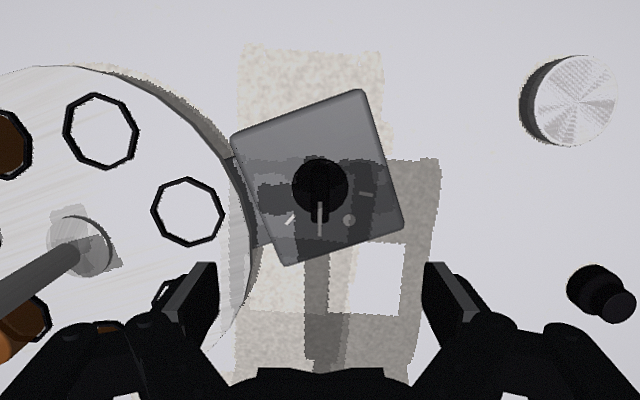

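The knob nose (320,218) sits on a short bar and the dot is at (349,220), i.e. CCW. The tool is centred and aligned, so I'll descend and grip.

Emit:
play_rows(plan=[0.7,0,0,-0.03,0,0.7,0,0,-0.06,0,0.7,0,0,-0.09,0,0.7,0,0,-0.12,0,0.7,0,0,-0.131,0,0.7,0,0,-0.131,0,0,0,0,-0.131,0,0,0,0,-0.131,0], grip_force=40)

```text
t: 2.55
tcp_pos: [0.6172, -0.1565, 0.0621]
ee_rot: [3.141, -0.003, -0.182]
contact_force: [0.8, -0.6, 0.1]
finger_gap: 0.0317
finger_force: 0.0
```

Emit:
play_rows(plan=[0,0,0,0,0,0,0,0,0,0,0,0,0,0,0,0,0,0,0,0,0,0,0,0,0,0,0,0,0,0,0,0,0,0,0,0,0,0,0,0])

```text
t: 3.35
tcp_pos: [0.6169, -0.1568, 0.062]
ee_rot: [3.141, -0.002, -0.181]
contact_force: [-2.5, -2.3, 5.9]
finger_gap: 0.0133
finger_force: 40.8
```

Gripped (13.3 mm). Turning +40° CCW.

Emit:
play_rows(plan=[0,0,0,0,6,0,0,0,0,12,0,0,0,0,18,0,0,0,0,24,0,0,0,0,30,0,0,0,0,36,0,0,0,0,40,0,0,0,0,40])

```text
t: 4.15
tcp_pos: [0.6168, -0.1564, 0.062]
ee_rot: [3.14, -0.001, 0.519]
contact_force: [-1.4, -1.4, 6.8]
finger_gap: 0.0133
finger_force: 41.0
```

Emit:
play_rows(plan=[0,0,0,0,0,0,0,0,0,0,0,0,0,0,0,0,0,0,0,0,0.6,0,0,0,0,0.6,0,0,0,0,0.6,0,0,0,0,0.6,0,0,0,0])

```text
t: 4.95
tcp_pos: [0.6161, -0.1559, 0.0603]
ee_rot: [3.142, -0.0, 0.517]
contact_force: [0.4, 0.2, -0.4]
finger_gap: 0.0513
finger_force: 0.0
```

Emit:
play_rows(plan=[0.8,0,0,0.03,0,0.8,0,0,0.07,0,1,0,0,0.12,0,1,0,0,0.17,0,1,0,0,0.2,0,1,0,0,0.2,0,1,0,0,0.2,0,1,0,0,0.2,0])

```text
t: 5.75
tcp_pos: [0.6151, -0.1557, 0.2586]
ee_rot: [-3.14, 0.002, 0.517]
contact_force: [0.2, -0.0, -0.7]
finger_gap: 0.0854
finger_force: 0.0
```

```bash
python3 w.py w2; python3 -c "
import cv2;a=cv2.imread('pics/w2.png');cv2.imwrite('pics/w2s.png',a)"
```

```text
5.75 [ 0.61514657 -0.15571442  0.25859715] [-1.79895478e+02  1.06621808e-01  2.96183539e+01]
knob 643 [ 0.61645615 -0.1565304   0.08491021] ((0.6156181693077087, -0.15728294849395752), (0.03997914493083954, 0.0139385424554348), 29.331256866455078)
hub 6 [0.61658156 0.051924   0.20036584] ((0.6167508363723755, 0.051895249634981155), (0.003267110325396061, 0.0004751489032059908), 14.594077110290527)
```

View pics/w2.png

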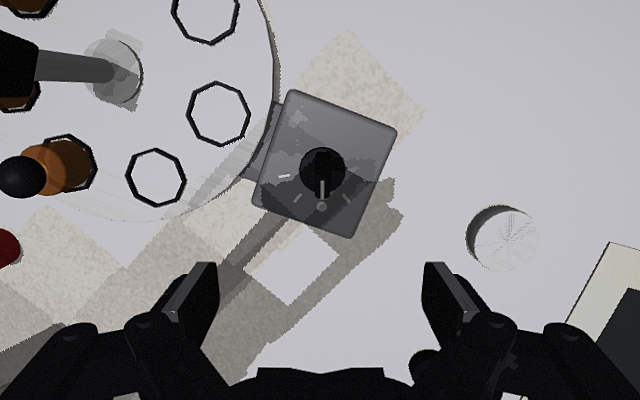

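The pointer now rests on the round dot (321,206), with the bar turned 39.8°. Next I move above the hub.

Emit:
play_rows(plan=[1,-0.003,0.035,0.015,-4,1,-0.006,0.075,0.03,-8,1,-0.009,0.115,0.045,-12,1,-0.012,0.155,0.06,-16,1,-0.015,0.195,0.07,-21,1,-0.015,0.223,0.07,-21,1,-0.015,0.223,0.07,-21,1,-0.015,0.223,0.07,-21])

```text
t: 6.6
tcp_pos: [0.6005, 0.0673, 0.3288]
ee_rot: [3.141, 0.002, 0.152]
contact_force: [0.5, 0.2, 0.1]
finger_gap: 0.085
finger_force: 0.0
```

```bash
python3 w.py w3; python3 - <<'E'
from h import *
X=np.load("w3X.npy"); z=X[...,2]
dd=np.hypot(X[...,0]-.6,X[...,1]-.067)
m=(dd<.17)&(z>.138)&(z<.16)&(dd>.06)
nl,l,st,ce=cv2.connectedComponentsWithStats(m.astype(np.uint8))
for i in range(1,nl):
    if st[i,4]>15: print("jar",ce[i],st[i,4],X[l==i].mean(0),X[l==i].max(0))
E
```

```text
6.6 [0.60052942 0.06728821 0.32881436] [1.79982564e+02 1.39828746e-01 8.71515237e+00]
knob 476 [ 0.61594807 -0.15523431  0.08456024] ((0.6152024865150452, -0.15710382163524628), (0.041208814829587936, 0.014867231249809265), 28.98494529724121)
hub 2060 [0.60197214 0.06755278 0.20921767] ((0.6004040837287903, 0.06738533824682236), (0.03622661158442497, 0.036037612706422806), 7.115450859069824)
jar [214.15555556 110.63555556] 225 [0.64505986 0.17265905 0.13855334] [0.65435833 0.18698182 0.14007997]
jar [219.48571429 103.48571429] 35 [0.65221714 0.16820132 0.1385572 ] [0.65561617 0.17278331 0.1399259 ]
jar [199.35643564 119.47524752] 101 [0.63500029 0.18598422 0.13843231] [0.64415752 0.19293875 0.13972137]
jar [230.57142857 125.95238095] 42 [0.63324495 0.15631917 0.13846655] [0.64025431 0.16108818 0.13960546]
jar [220.93023256 128.3255814 ] 43 [0.62974225 0.16515339 0.13853602] [0.63514567 0.169457   0.13933881]
jar [212.16483516 135.24175824] 91 [0.62207407 0.17297724 0.13845147] [0.62771989 0.18552501 0.13981759]
jar [219.29230769 218.11282051] 195 [0.54209918 0.15911831 0.14406196] [0.54818181 0.16700391 0.14777263]
```

View pics/w3.png

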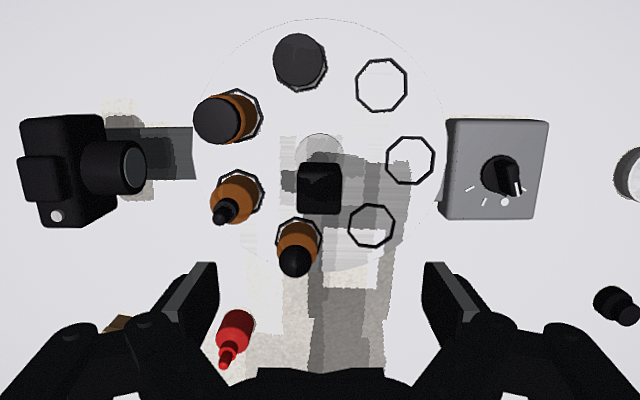

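Bulb at (219,218), hub (319,188), lens (128,167). I'll measure the lens direction from this view.

```bash
python3 - <<'E'
from h import *
X=np.load("w3X.npy"); h=np.array([.6004,.0674])
L=X[135:200,85:152].reshape(-1,3); L=L[L[:,2]>.09]
B=X[110:230,15:110].reshape(-1,3); B=B[B[:,2]>.10]
for n,q in(("lens",L),("body",B)):
    rc=cv2.minAreaRect(q[:,:2].astype(np.float32)); v=np.array(rc[0])-h; print(n,len(q),q.max(0),rc,np.degrees(np.arctan2(-v[0],v[1])))
# lens centreline: highest points along y slices
for y in np.arange(L[:,1].min(),L[:,1].max(),.006):
    s=L[(L[:,1]>=y)&(L[:,1]<y+.006)]
    if len(s)>20: m=(s[:,0].min()+s[:,0].max())/2; print(round(y+.003,4),round(m,4),s[:,2].max(), np.degrees(np.arctan2(-(m-h[0]),y+.003-h[1])))
E
```

```text
lens 3195 [0.67372324 0.31656932 0.47101672] ((0.598743200302124, 0.19118064641952515), (0.07504760473966599, 0.2616497278213501), 17.425888061523438) 0.7668562456980765
body 8636 [0.67372324 0.36435709 0.47101672] ((0.5856150984764099, 0.21258759498596191), (0.1151316836476326, 0.3011418282985687), 12.209772109985352) 5.814562627321967
0.0806 0.6737 0.4710167236338616 -79.7966780449679
0.2606 0.5493 0.11566139848870208 14.819341549578192
0.2666 0.5661 0.1302616281175392 9.770459298435627
0.2726 0.5695 0.1311508653982639 8.562990084441031
0.2786 0.5691 0.1315392530637558 8.42564077040851
0.2846 0.5682 0.13164645293226535 8.444477799725059
0.2906 0.5673 0.1309967501294662 8.445985168225581
0.2966 0.5664 0.13102141637048567 8.445998696117531
0.3026 0.5592 0.1313501528158776 9.925145675230493
0.3086 0.5615 0.12922246854736105 9.167281739850415
0.3146 0.5937 0.1147671942134722 1.5591714773915808
```

Emit:
play_rows(plan=[1,0,0,-0.04,-1,1,0,0,-0.08,-1,1,0,0,-0.12,-1,1,0,0,-0.15,-1,1,0,0,-0.158,-1,0,0,0,-0.158,-1,0,0,0,-0.158,-1,0,0,0,-0.158,-1], grip_force=40)

```text
t: 7.45
tcp_pos: [0.6023, 0.0668, 0.1742]
ee_rot: [3.141, -0.003, 0.133]
contact_force: [-0.4, -0.1, 0.4]
finger_gap: 0.044
finger_force: 0.0
```

Lens direction is 8.45° and the dropper is at 32.4°, so the turn is -24°.

Emit:
play_rows(plan=[0,0,0,0,0,0,0,0,0,0,0,0,0,0,0,0,0,0,0,0,0,0,0,0,0,0,0,0,0,0,0,0,0,0,0,0,0,0,0,0])

```text
t: 8.25
tcp_pos: [0.602, 0.0687, 0.1746]
ee_rot: [-3.139, -0.003, 0.133]
contact_force: [-2.5, 7.1, 6.6]
finger_gap: 0.0359
finger_force: 41.7
```

Emit:
play_rows(plan=[0,0,0,0,-2,0,0,0,0,-5,0,0,0,0,-9,0,0,0,0,-13,0,0,0,0,-17,0,0,0,0,-21,0,0,0,0,-23,0,0,0,0,-24])

```text
t: 9.05
tcp_pos: [0.602, 0.0682, 0.1746]
ee_rot: [-3.139, -0.002, -0.287]
contact_force: [-2.8, 4.3, 6.0]
finger_gap: 0.036
finger_force: 41.7
```

Emit:
play_rows(plan=[0,0,0,0,0,0,0,0,0,0,0,0,0,0,0,0,0,0,0,0,0,0,0,0,0,0,0,0,0,0,0,0,0,0,0,0,0,0,0,0])

```text
t: 9.85
tcp_pos: [0.602, 0.0682, 0.1746]
ee_rot: [-3.139, -0.002, -0.286]
contact_force: [-1.8, 4.9, 7.2]
finger_gap: 0.0357
finger_force: 41.8
```

```bash
python3 - <<'E'
from h import *
h=np.array([.6004,.0674])
for n in("top","scene"):
    a,d=r.camera(n); cv2.imwrite(f"pics/f_{n}.png",a[...,::-1]); X=cloud(n,d); z=X[...,2]; q=h+({"top":[-.001,-.003],"scene":[0.0005,.003]}[n])
    dd=np.hypot(X[...,0]-q[0],X[...,1]-q[1])
    dm=(dd<.17)&(z>.125)&(z<.16)&(dd>.07)
    nl,l,st,ce=cv2.connectedComponentsWithStats(dm.astype(np.uint8))
    for i in range(1,nl):
        v=X[l==i].mean(0)[:2]-q
        if st[i,4]>4: print(n,ce[i],st[i,4],X[l==i].mean(0),X[l==i].max(0)[2],np.degrees(np.arctan2(-v[0],v[1])),np.hypot(*v))
    if n=="scene": cv2.imwrite("pics/fs.png",cv2.resize(a[200:380,230:430],None,fx=3,fy=3)[...,::-1])
E
```

```text
top [242.37142857 160.22857143] 35 [0.58075672 0.17247987 0.141555  ] 0.15004511720902117 9.786948474161687 0.10967601982867183
scene [356.65333333 262.84      ] 75 [0.50536902 0.12483994 0.12834052] 0.13307202774721452 60.32261988946572 0.10995396642494122
scene [345.23529412 294.70588235] 51 [0.58464228 0.18036378 0.13982851] 0.14929809939884361 8.410033470276344 0.11115910264359645
scene [306.54208754 308.27946128] 297 [0.67543228 0.15297544 0.13622609] 0.14205993039916626 -42.06928965543521 0.11123742317712904
```

View pics/fs.png

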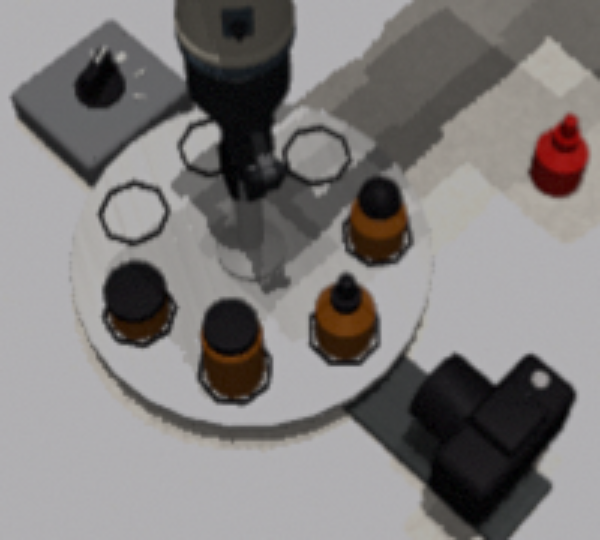

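The dropper (345,320 in the crop) stands in front of the lens at about 8.4–9.8° against 8.45°. All jars are upright in their seats, the grip is 41.8 N, and the arm is still. Handing in.

```bash
python3 -c "
from station import r
print(r.finish_job())"
```

```text
the job is handed in; nothing more can be done
None
```

The job is handed in: the selector clicked in at the round dot, then the platter was turned 24° clockwise, so the dropper bottle measures within about 3 mm of the point in front of the lens, with the grip held still at about 42 N; no verdict was returned.

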